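Slide one culture dish out of a packed lane and seat it in the carrier

ROBOT

A 6-joint arm with a two-finger parallel gripper is mounted at the origin on a cart in front of the work surface, level with it; the furniture and walls round the work are solid. World frame = base frame: x ahead of the robot, y to its left, z up, the work surface at z = 0. Lengths are in mm, angles in degrees, forces in N, time in s.
With the tool pointing down it reaches from about 350 to 850 mm from the base axis. Payload 8.1 kg.
Tool frame: the origin (TCP) lies between the finger pads; the fingertips stand 25 mm ahead of it and the grasp point (between the pads) lies 6 mm ahead of it (r.tcp_to_tips is the distance from the TCP to the fingertips, in mm); z points along the fingers, y is the line along which they close (so a half turn about z gives the same grasp; the last joint's range is limited). The gripper opens to 85 mm and grips with 20 to 120 N. Pads are 22 mm wide; open, the fingers measure 114 mm over their backs; the gripper's body (76 mm by 85 mm) begins 54 mm behind the grasp point. The pads swing forward as they close: fully open they stand 13 mm farther back than shut.
Start: joints at [63.289, 7.471, 85.268, -0, 87.261, -4.893], TCP at [222.977, 557.034, 256.292] pointing down, gripper open.
Joint ranges: [-169.43, 169.43], [-51.17, 129.36], [1.28, 143.12], [-76.62, 256.62], [0, 156.53], [-152.29, 152.29]. Speed limits (degrees/s): [136.94, 136.94, 159.86, 180, 180, 180].

INTERFACE

Orientations are given as [roll, pitch, yaw] about the fixed x, y, z axes, in that order (R = Rz(yaw) Ry(pitch) Rx(roll)).
In Python, from bench import r gives the robot as it stands.
- The arm moves only by the tool apply_moves, never from a script. Its arguments are lists of equal length, an entry for each row: "angular": the turn, a rotation vector about the world's x, y, z in units of 8 degrees (1.0 is 8 degrees), a list of three; "travel": the shift along the world's x, y, z in units of 40 mm (1.0 is 40 mm), a list of three; "jaw": the opening, from 0 (shut) to 1 (fully open). A call has 1 to 20 rows; each row shifts and turns the commanded pose from where the row before left it; what a row does not reach is not made up. A row lasts 1/8 s, in which the tool goes at most 62.5 mm and 10.7 degrees, less where a joint would pass 70% of its speed; a pose out of reach is approached as far as the arm can. A call is refused whole if a number of a shift passes 1 or a number of a turn 1, either way. A call with a gripper value outside its range is refused whole. The fingers move at their own pace and stop on an object; "force" is the grip in N (left out, the last holds). Time passes only in rows, so rows that do not move let the fingers close. It gives the time, the measured TCP pose, the force, the opening and the grip force at its end, in the units of the state.
- r.sense(): the state, without advancing time (a new reading comes with each control period).
- r.snapshot(name): name is "scene" or "side" or "wrist"; returns a dict with "color" (384x512x3 uint8, red, green, blue), "fx", "fy", "cx", "cy" (pixels), "R" (3x3) and "t" (3): a world point X has camera coordinates R X + t; the wrist camera has in their place "mount" (4x4, takes a point from camera to tool coordinates, whose origin is the TCP and whose axes are the flange's). Camera axes: x right, y down, z forward; pixel columns grow to the right and rows downward; lengths in mm; the calibration is good to about 2 mm. A picture is of the moment at which its call begins: read the wrist's pose just before it. There is no depth.
- r.hand_in(): hands the job in; it is judged then, once.
The state is a dict: "time": time; "joint_pos": joint angles; "qd": joint speeds; "joint_efforts": joint torques, N m; "tool_pos": TCP position; "tcp_rot": TCP orientation; "ft_force": force on the tool from outside, world axes, zero at the start; "wrist_torque": the same for the moment, N m; "finger_gap": finger opening in mm; "grip_force": force on a finger pad.
Only numpy, scipy, OpenCV 4.12 (cv2) and the standard library are available. Lean on these libraries where they do the work, as an engineer would, in place of code of your own. Each camera call takes 0.05 s, during which the arm holds its last target. There are 200 camera calls.

TASK

The dish with the blue lid is wanted next to the control in the black carrier, but it stands packed too tightly in its lane of the white tray to be gripped. Pressing gently on its lid, slide it forward past the sprung balls on to the tray's open landing until it is completely out of the lane, leaving the other dishes where they are. Then pick it up level and set it gently into the empty recess of the carrier, flat on the recess floor, without disturbing anything else on the bench.

Things in the scene. Friction and masses are not known exactly. Their poses are not given: they have to be found in the camera images.
- dish_blue_center (a point): culture dish with the only opaque blue lid, 38 mm across, 20 to 45 g; the point lies on its axis, 6 mm above its underside. At the start the front dish of one of the tray's three lanes, touching the one behind. 12 mm high with the lid fully down, but the snug lid (flat frosted top) may stand up to 4 mm higher: find its top by touch. Plastic slides well on the tray (friction 0.2), poorly under fingers (0.8)
- dish_blue: the same dish; origin at the centre of its underside, z up. Stiff and brittle: touch the lid at no more than a few mm/s, load it with less than 18 N. 10 to 14 N on the middle of the lid carries the dish along past the sprung balls; less lets the finger slip over it, to the edge, where it tips. Take it by its round side once it is free; the lid does not come off
- tray: white dish tray, fixed, 200 mm (x) by 150 mm (y), origin at the centre of its underside, floor 5 mm up. Three lanes along its x axis, 39.5 mm wide, centre lines at y = -47.5, 0, +47.5 mm, closed at +x, open to -x (robot side) at x = -22 mm. Between them 8 mm walls, 11 mm above the floor: 1 mm lower than a seated lid, no room for a finger. Front dishes' centres at x = +1 mm
- catch (a point): point midway between the two sprung steel balls of the middle lane, 6 mm above the floor, at x = -8.5 mm in the tray; each lane has such a pair, jutting 2.5 mm in from both walls just ahead of the front dish's widest part. A dish drawn forward pushes them aside; this takes 3 to 4 N over the first 10 mm
- landing (a point): centre of the tray's open landing, on its floor, at x = -59 mm in the tray; the landing is flat, level with the lane floors, 74 mm deep (x = -22 to -96 mm), 142 mm wide, edged by a rim 3 mm high. Axes as the tray's
- carrier: black dish carrier, fixed, 128 (x) by 86 (y) by 12 mm high, origin at the centre of its underside; two recesses 41 mm across, at x = -30 mm (empty) and +30 mm (with the control dish). Set a dish down with less than 25 N
- recess (a point): centre of the floor of the empty round recess in the black dish carrier (axes as the carrier's). The recess is 41 mm across and 6 mm deep with a flat floor 6 mm above the bench; a seated dish stands 6 mm proud of the carrier. A second recess, 60 mm from it along +x of the point, holds another dish
- dish_a_center (a point): round culture dish, 38 mm across its lid and 12 mm high, whitish lid, standing in the tray; the point is its centre, 6 mm above its underside
- dish_b_center (a point): round culture dish, 38 mm across its lid and 12 mm high, whitish lid, standing in the tray; the point is its centre, 6 mm above its underside
- dish_c_center (a point): round culture dish, 38 mm across its lid and 12 mm high, whitish lid, standing in the tray; the point is its centre, 6 mm above its underside
- dish_d_center (a point): round culture dish, 38 mm across its lid and 12 mm high, whitish lid, standing in the tray; the point is its centre, 6 mm above its underside
- dish_e_center (a point): round culture dish, 38 mm across its lid and 12 mm high, whitish lid, standing in the tray; the point is its centre, 6 mm above its underside
- dish_f_center (a point): round culture dish, 38 mm across its lid and 12 mm high, whitish lid, standing in the tray; the point is its centre, 6 mm above its underside
- dish_control_center (a point): round culture dish, 38 mm across its lid and 12 mm high, whitish lid, seated in the carrier's other recess; the point is its centre, 6 mm above its underside
- sample_pot: white pot with red screw cap, 29 mm across, 46 mm high, standing left of the tray; origin at the centre of its underside
- tube: 50 ml screw-cap tube with orange cap, 34 mm across, 114 mm high, standing behind the tray; origin at the centre of its underside
- forceps: steel forceps, 130 by 11 by 9 mm, lying at the left; origin at the centre of the underside
There are look-alikes about, which are no part of the job. What is shaped like the dish_blue but green or orange is not meant.

How it is judged:
By the outcome, as a careful person would: the job done as asked, in the order asked, and still so for the second after the job is handed in, with the robot touching nothing.
It also fails if it takes over 64 s, if anything falls off the work surface, if the arm or the gripper's body presses on something with over 40 N, if the wrist force passes 120 N, or if a joint passes its speed limit or range.

## Working session

There is one attempt and no reset: what is moved stays moved. The work goes in short steps, Python scripts to look and compute and a tool call to move; the robot and the scene stay as the last step left them, time stands still between calls to the robot, and variables do not carry over. Pictures are saved under pics/ and viewed, at most 10 in all, crops included, and the job is handed in when it is done.

Besides the shell and the picture viewer there is one more tool, called as name(argument=value, ...) on one line, values as JSON. apply_moves: Moves the arm, as the interface text tells. Its arguments: {"type":"object","properties":{"angular":{"type":"array"},"travel":{"type":"array"},"jaw":{"type":"array"},"force":{"type":"number"}},"required":["angular","travel","jaw"]}

```bash
mkdir -p pics; ls; cat > h.py <<'E'
import numpy as np, cv2
from bench import r
def save(n,f):
    s=r.snapshot(n); cv2.imwrite('pics/'+f,s['color'][:,:,::-1]); return s
def ray(s,u,v,z):
    R=np.array(s['R']);t=np.array(s['t']); C=-R.T@t
    d=R.T@np.array([(u-s['cx'])/s['fx'],(v-s['cy'])/s['fy'],1]); return C+d*(z-C[2])/d[2]
E
python3 - <<'E'
from h import *
import pickle
a=save('scene','a.png');b=save('side','b.png')
pickle.dump((a,b),open('s.pkl','wb'))
for s in(a,b):print(-np.array(s['R']).T@np.array(s['t']),s['fx'])
cv2.imwrite('pics/ab.png',np.hstack([cv2.resize(x['color'][:,:,::-1],(400,300)) for x in(a,b)]))
print(r.sense())
E
```

```text
pics
[ 211.8243237  -186.39782158  648.72893727] 386.00389348605904
[ 352.90638324 1056.78275662  385.54480849] 374.69771348307114
{'time': 0.1, 'joint_pos': array([ 6.32894065e+01,  7.51308878e+00,  8.53210061e+01,  2.40886114e-03,
        8.72625034e+01, -4.89347766e+00]), 'qd': array([ 0.01012446, -0.03579409, -0.12457492, -0.00290585,  0.05814254,
       -0.01101871]), 'joint_efforts': array([ 1.59340590e-03, -5.70961726e+01, -5.01933968e+01, -1.05837496e-04,
        8.45343660e-03,  7.20612161e-05]), 'tool_pos': array([222.75713606, 556.63943426, 255.34473409]), 'tcp_rot': array([-1.79903959e+02, -1.06373153e-02,  1.58182758e+02]), 'ft_force': array([-0.24434916, -0.23938741, -0.10854261]), 'wrist_torque': array([0.04717531, 0.02824133, 0.0209463 ]), 'grip_force': 0.0, 'finger_gap': 85.44219110144823}
```

View pics/a.png

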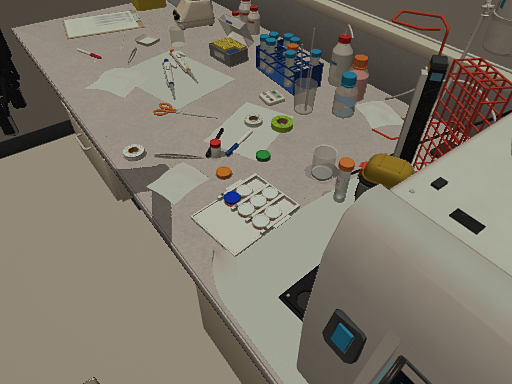

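View pics/b.png

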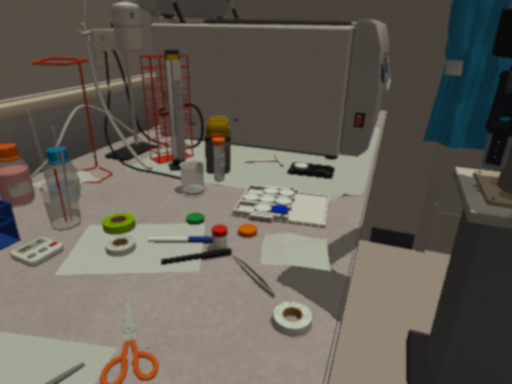

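Blue-lidded dish: scene (232,198), side (280,209), the front dish of the left lane. The green cap (263,155) and orange cap (223,172) lie loose on the bench, so they are the look-alikes. The carrier shows at scene (300,295), partly hidden, and at side (312,170). I'll confirm in enlarged crops.

```bash
python3 - <<'E'
from h import *
a=cv2.imread('pics/a.png');b=cv2.imread('pics/b.png')
x=cv2.resize(a[165:325,185:345],(600,600),interpolation=3)
cv2.imwrite('pics/ca.png',x)
cv2.imwrite('pics/cb.png',cv2.resize(b[140:260,205:365],(800,600),interpolation=3))
E
```

```text
(no output)
```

View pics/ca.png

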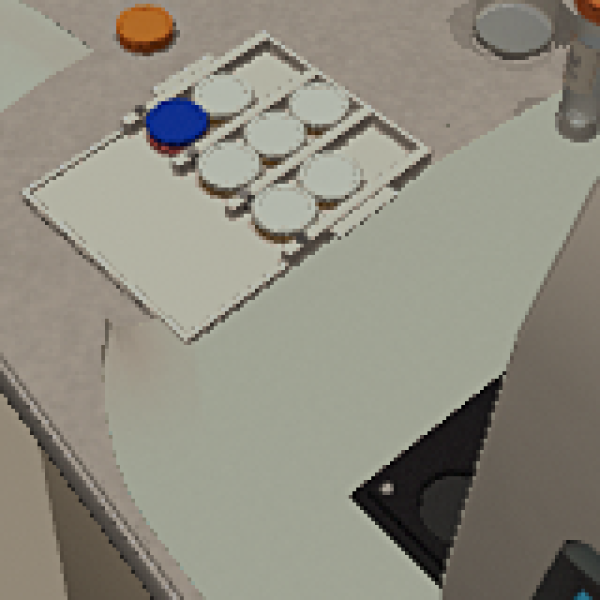

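View pics/cb.png

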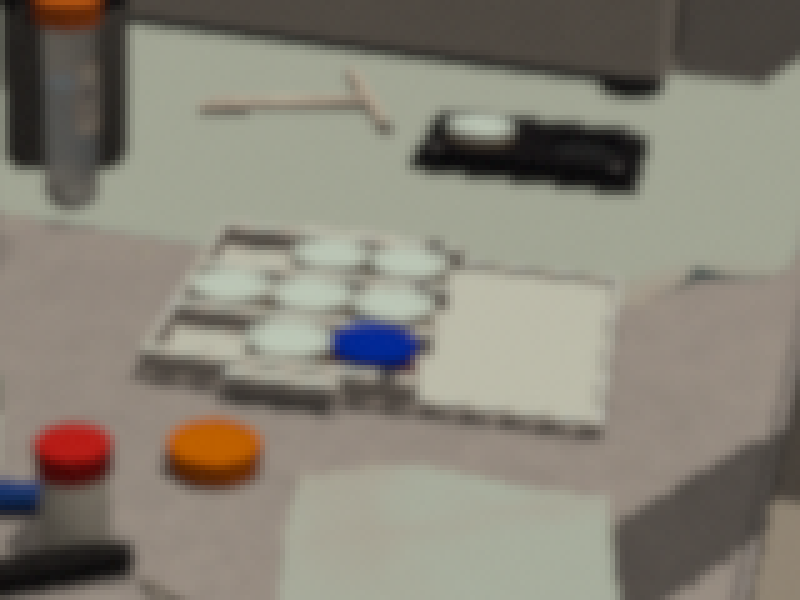

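The blue lid on a clear base in the left lane (ca crop 178,122; cb crop 377,343) is the only blue dish. The green and orange ones are on the bench. The carrier's empty recess is at cb (592,152).

```bash
python3 - <<'E'
from h import *
import pickle
a,b=pickle.load(open('s.pkl','rb'))
A=lambda u,v,z:ray(a,185+u/3.75-.4,165+v/3.75-.4,z).round(1)
B=lambda u,v,z:ray(b,205+u/5-.4,140+v/5-.4,z).round(1)
for n,pa,pb,z in [('FL',(25,193),(605,428),8),('FR',(188,340),(617,280),8),('BR',(430,152),(225,230),16),('BL',(267,35),(138,360),16),('blue',(178,122),(377,343),18.5)]:print(n,A(*pa,z),B(*pb,z))
for n,p,z in [('cFar-robot',(645,137),12),('cnear-robot',(638,178),12),('cfar-away',(440,112),12),('cnear-away',(415,158),12),('rec',(592,152),12),('ctrl',(482,127),18)]:print(n,B(*p,z))
print('c corner',A(352,495,12),'rec left edge',A(418,505,12))
# machine heights: 
print('machine lower right foot',B(630,85,0))
E
```

```text
FL [447.1 360.    8. ] [444.7 367.5   8. ]
FR [464.  214.1   8. ] [466.2 219.    8. ]
BR [657.9 236.8  16. ] [656.9 251.7  16. ]
BL [642.1 380.6  16. ] [640.8 398.2  16. ]
blue [548.2 346.4  18.5] [548.8 348.5  18.5]
cFar-robot [485.1  23.7  12. ]
cnear-robot [478.  90.  12.]
cfar-away [605.7  28.   12. ]
cnear-away [598.8 107.6  12. ]
rec [508.9  59.9  12. ]
ctrl [572.7  60.   18. ]
c corner [474.1  86.1  12. ] rec left edge [496.7  62.5  12. ]
machine lower right foot [ 514.2 -102.7    0. ]
```

apply_moves(angular=[[0, 0, 0.5], [0, 0, 0.5], [0, 0, 0.5], [0, 0, 0.5], [0, 0, 0.5], [0, 0, 0.5], [0, 0, 0.5], [0, 0, 0], [0, 0, 0], [0, 0, 0]], travel=[[0.95, -0.75, 0], [0.95, -0.75, 0], [0.95, -0.75, 0], [0.95, -0.75, 0], [0.95, -0.75, 0], [0.95, -0.75, 0], [0.95, -0.75, 0], [0.95, -0.75, 0], [0, 0, 0], [0, 0, 0]], jaw=[0, 0, 0, 0, 0, 0, 0, 0, 0, 0])

```text
time: 1.35
tool_pos: [526.5, 317.0, 255.7]
tcp_rot: [-180.0, -0.1, -173.9]
ft_force: [-0.3, 0.3, -1.3]
finger_gap: 0.2
grip_force: 0.0
```

```bash
python3 - <<'E'
from h import *
import pickle
st=r.sense();s=save('wrist','w1.png');pickle.dump((st,s),open('w1.pkl','wb'))
print(st['time'],st['tool_pos'],st['tcp_rot'],st['finger_gap'],st['ft_force'],st['joint_pos'],r.tcp_to_tips)
print(s['mount'],s['fx'],s['cx'],s['cy'])
cv2.imwrite('pics/w1b.png',cv2.resize(s['color'][:,:,::-1],(800,600),interpolation=3))
E
```

```text
1.35 [526.54571842 317.03737319 255.68757732] [-1.79999838e+02 -7.68111995e-02 -1.73856033e+02] 0.17095879947209747 [-0.26995406  0.28234592 -1.32048368] [ 2.62594670e+01  9.79900681e+00  8.27684327e+01  2.62891038e-02
  8.75047423e+01 -6.98856611e+01] 25.0
[[-8.17524914e-04 -9.61267702e-01 -2.75615196e-01  6.95346720e+01]
 [ 9.99999351e-01 -1.00453578e-03  5.37355774e-04  7.34843695e-01]
 [-7.93408075e-04 -2.75614578e-01  9.61267900e-01 -1.17377842e+02]
 [ 0.00000000e+00  0.00000000e+00  0.00000000e+00  1.00000000e+00]] 290.3973684564583 251.2597258301332 196.6915402762588
```

View pics/w1b.png

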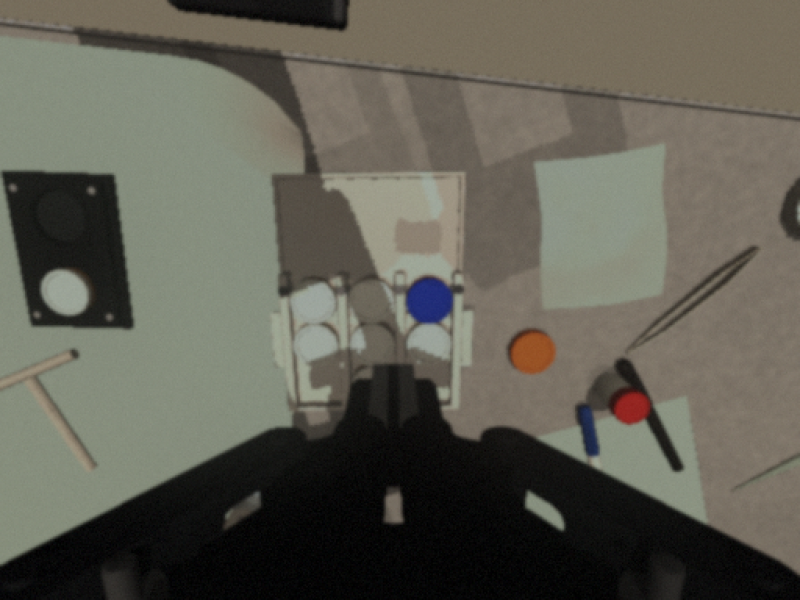

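Wrist view: blue lid at (430,301), tray front corners at (273,176) and (465,173), carrier corners at (5,172), (113,175), (133,327) and (31,325), empty recess at (62,216), control dish at (66,292).

```bash
cat >> h.py <<'E'
from scipy.spatial.transform import Rotation as Ro
def wray(st,s,u,v,z):
    T=np.eye(4);T[:3,:3]=Ro.from_euler('xyz',st['tcp_rot'],degrees=True).as_matrix();T[:3,3]=st['tool_pos']
    W=T@np.array(s['mount']);d=W[:3,:3]@np.array([(u-s['cx'])/s['fx'],(v-s['cy'])/s['fy'],1]);C=W[:3,3]
    return C+d*(z-C[2])/d[2]
E
python3 - <<'E'
from h import *
import pickle
st,s=pickle.load(open('w1.pkl','rb'))
P=lambda u,v,z:wray(st,s,u/1.5625-.2,v/1.5625-.2,z).round(1)
for n,p,z in [('blue',(430,301),18.5),('blueL',(453.5,301),18.5),('blueR',(406.5,301),18.5),('FR',(273,176),8),('FL',(465,173),8),('BL',(459,408),16),('BR',(290,408),16),('c1',(5,172),12),('c2',(113,175),12),('c3',(133,327),12),('c4',(31,326),12),('rec',(62,216),12),('recfloor',(62,216),6),('ctrl',(66,292),18),('a front',(315,301),17),('finger gap',(393,365),230)]:print(n,P(*p,z))
hsv=cv2.cvtColor(s['color'],cv2.COLOR_RGB2HSV);m=cv2.inRange(hsv,(105,120,60),(130,255,255));n,l,t,c=cv2.connectedComponentsWithStats(m)
for i in range(1,n):
  if t[i,4]>30:print(t[i],c[i],wray(st,s,*c[i],18.5))
E
```

```text
blue [549.3 350.6  18.5]
blueL [547.3 369.5  18.5]
blueR [551.3 331.7  18.5]
FR [465.7 218.3   8. ]
FL [447.7 365.5   8. ]
BL [643.3 388.6  16. ]
BR [658.9 241.7  16. ]
c1 [484.3  16.2  12. ]
c2 [477.8  97.8  12. ]
c3 [599.7 106.9  12. ]
c4 [607.9  22.1  12. ]
rec [513.2  56.3  12. ]
recfloor [514.1  52.1   6. ]
ctrl [573.1  58.1  18. ]
a front [559.6 257.9  17. ]
finger gap [518.3 317.  230. ]
[261 178  28  28 630] [274.5031746  192.04444444] [548.86959054 349.94013571  18.5       ]
[372 261  10  30 173] [376.50289017 275.45086705] [651.92329807 504.83920714  18.5       ]
```

apply_moves(angular=[[0, 0, 0.05], [0, 0, 0], [0, 0, 0], [0, 0, 0], [0, 0, 0], [0, 0, 0], [0, 0, 0], [0, 0, 0], [0, 0, 0]], travel=[[0.11, 0.16, -0.6], [0.11, 0.16, -0.9], [0.11, 0.16, -0.9], [0.11, 0.16, -0.9], [0.11, 0.16, -0.9], [0, 0, -0.4], [0, 0, -0.25], [0, 0, -0.15], [0, 0, 0]], jaw=[0, 0, 0, 0, 0, 0, 0, 0, 0])

```text
time: 2.52
tool_pos: [549.3, 349.2, 57.1]
tcp_rot: [180.0, 0.1, -173.4]
ft_force: [-0.7, 0.1, -0.7]
finger_gap: 0.0
grip_force: 0.0
```

```bash
python3 - <<'E'
from h import *
import pickle
st=r.sense();s=save('wrist','w2.png');pickle.dump((st,s),open('w2.pkl','wb'))
print(st['time'],st['tool_pos'],st['tcp_rot'],st['ft_force'])
cv2.imwrite('pics/w2b.png',cv2.resize(s['color'][:,:,::-1],(800,600),interpolation=3))
E
```

```text
2.525 [549.29689056 349.15830451  57.06056007] [ 1.79979224e+02  5.15242490e-02 -1.73421158e+02] [-0.74698742  0.0643225  -0.67413124]
```

View pics/w2b.png

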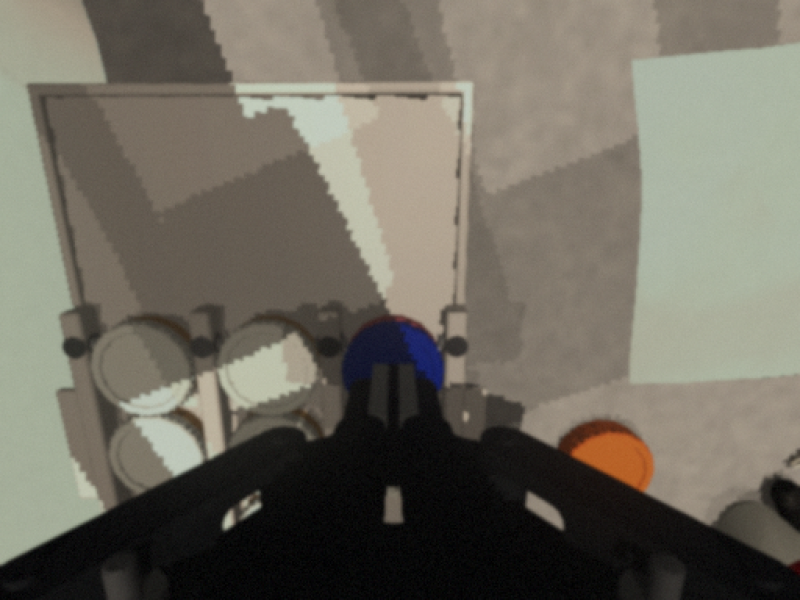

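Lid edges are at columns 344 and 444, with the front edge at about (395,318). The tray's front corners are at (32,88) and (471,84), and the fingers (370–415) are centred on the lid.

```bash
python3 - <<'E'
from h import *
import pickle
st,s=pickle.load(open('w2.pkl','rb'))
P=lambda u,v,z:wray(st,s,u/1.5625-.2,v/1.5625-.2,z).round(1)
for n,p,z in [('L',(344,366),18.5),('R',(444,366),18.5),('front',(395,321),18.5),('front21',(395,321),21),('FR',(32,88),8),('FL',(471,84),8),('wallend',(455,308),16)]:print(n,P(*p,z))
m=cv2.inRange(cv2.cvtColor(s['color'],cv2.COLOR_RGB2HSV),(108,130,40),(130,255,255))
m[:, 300:]=0
ys,xs=np.nonzero(m);pts=[]
for x in range(xs.min()+1,xs.max()):
  y=ys[xs==x]
  if len(y):pts.append(wray(st,s,x,y.min()-.5,19))
pts=np.array(pts)[:,:2]
for zz in(0,):
  from scipy.optimize import least_squares
  f=lambda c:np.hypot(pts[:,0]-c[0],pts[:,1]-c[1])-19
  q=least_squares(f,[549,349],loss='soft_l1');print(q.x,np.abs(q.fun).mean(),len(pts),xs.min(),xs.max())
E
```

```text
L [549.  331.7  18.5]
R [544.8 368.6  18.5]
front [529.5 348.5  18.5]
front21 [528.7 348.4  21. ]
FR [465.3 218.8   8. ]
FL [447.3 364.6   8. ]
wallend [522.9 369.7  16. ]
[550.42339342 351.26085362] 1.4495914964178047 62 220 283
```

apply_moves(angular=[[0, 0, 0], [0, 0, 0], [0, 0, 0], [0, 0, 0], [0, 0, 0], [0, 0, 0]], travel=[[-0.02, 0.02, -0.08], [0, 0, -0.08], [0, 0, -0.04], [0, 0, -0.01], [0, 0, -0.01], [0, 0, -0.01]], jaw=[0, 0, 0, 0, 0, 0])

```text
time: 3.32
tool_pos: [548.2, 349.9, 47.2]
tcp_rot: [180.0, 0.0, -173.4]
ft_force: [0.2, 0.5, -0.2]
finger_gap: 0.1
grip_force: 0.0
```

apply_moves(angular=[[0, 0, 0], [0, 0, 0], [0, 0, 0], [0, 0, 0]], travel=[[0, 0, -0.01], [0, 0, -0.01], [0, 0, -0.01], [0, 0, -0.01]], jaw=[0, 0, 0, 0])

```text
time: 3.82
tool_pos: [548.2, 349.9, 45.5]
tcp_rot: [180.0, 0.0, -173.4]
ft_force: [-1.0, -0.5, 1.0]
finger_gap: -0.0
grip_force: 0.0
```

apply_moves(angular=[[0, 0, 0], [0, 0, 0]], travel=[[0, 0, -0.01], [0, 0, -0.01]], jaw=[0, 0])

```text
time: 4.08
tool_pos: [548.2, 349.9, 44.8]
tcp_rot: [180.0, 0.0, -173.4]
ft_force: [0.0, -0.1, 1.3]
finger_gap: -0.0
grip_force: 0.8
```

apply_moves(angular=[[0, 0, 0], [0, 0, 0]], travel=[[0, 0, -0.01], [0, 0, -0.01]], jaw=[0, 0])

```text
time: 4.32
tool_pos: [548.7, 350.1, 44.8]
tcp_rot: [180.0, 0.1, -173.4]
ft_force: [-1.2, -0.2, 8.2]
finger_gap: -0.4
grip_force: 3.6
```

apply_moves(angular=[[0, 0, 0], [0, 0, 0]], travel=[[0, 0, -0.004], [0, 0, 0]], jaw=[0, 0])

```text
time: 4.58
tool_pos: [548.8, 350.1, 44.8]
tcp_rot: [180.0, 0.1, -173.4]
ft_force: [-0.7, -0.2, 6.1]
finger_gap: -0.0
grip_force: 3.1
```

```bash
python3 - <<'E'
from h import *
for i in range(4):
  s=r.sense();print(s['time'],s['tool_pos'],s['ft_force'])
E
```

```text
4.575 [548.75133364 350.14232137  44.76503966] [-0.66927938 -0.1984046   6.14302736]
4.575 [548.75133364 350.14232137  44.76503966] [-0.66927938 -0.1984046   6.14302736]
4.575 [548.75133364 350.14232137  44.76503966] [-0.66927938 -0.1984046   6.14302736]
4.575 [548.75133364 350.14232137  44.76503966] [-0.66927938 -0.1984046   6.14302736]
```

apply_moves(angular=[[0, 0, 0], [0, 0, 0]], travel=[[0, 0, -0.008], [0, 0, 0]], jaw=[0, 0])

```text
time: 4.82
tool_pos: [548.9, 350.3, 44.8]
tcp_rot: [180.0, 0.1, -173.4]
ft_force: [-0.9, -0.8, 7.6]
finger_gap: 0.2
grip_force: 3.8
```

apply_moves(angular=[[0, 0, 0], [0, 0, 0]], travel=[[0, 0, 0], [0, 0, 0]], jaw=[0, 0])

```text
time: 5.08
tool_pos: [548.9, 350.2, 44.7]
tcp_rot: [180.0, 0.1, -173.4]
ft_force: [-1.6, -0.1, 7.3]
finger_gap: 0.0
grip_force: 3.8
```

apply_moves(angular=[[0, 0, 0], [0, 0, 0], [0, 0, 0], [0, 0, 0]], travel=[[0, 0, -0.01], [0, 0, -0.01], [0, 0, 0], [0, 0, 0]], jaw=[0, 0, 0, 0])

```text
time: 5.58
tool_pos: [549.4, 350.5, 44.8]
tcp_rot: [179.9, 0.2, -173.4]
ft_force: [-1.3, -1.5, 10.8]
finger_gap: 0.0
grip_force: 5.6
```

apply_moves(angular=[[0, 0, 0]], travel=[[0, 0, 0]], jaw=[0])

```text
time: 5.7
tool_pos: [549.4, 350.5, 44.7]
tcp_rot: [179.9, 0.2, -173.4]
ft_force: [-1.5, -1.0, 11.8]
finger_gap: -0.2
grip_force: 5.6
```

apply_moves(angular=[[0, 0, 0], [0, 0, 0], [0, 0, 0], [0, 0, 0]], travel=[[-0.02, -0.0024, 0], [-0.02, -0.0024, 0], [-0.02, -0.0024, 0], [-0.02, -0.0024, 0]], jaw=[0, 0, 0, 0])

```text
time: 6.2
tool_pos: [547.1, 350.1, 44.8]
tcp_rot: [179.9, 0.3, -173.4]
ft_force: [3.1, -0.9, 7.1]
finger_gap: -0.1
grip_force: 3.7
```

apply_moves(angular=[[0, 0, 0], [0, 0, 0]], travel=[[-0.02, -0.0024, 0], [-0.02, -0.0024, 0]], jaw=[0, 0])

```text
time: 6.45
tool_pos: [545.8, 349.7, 44.8]
tcp_rot: [179.9, 0.3, -173.4]
ft_force: [4.6, -0.7, 6.5]
finger_gap: 0.1
grip_force: 3.0
```

apply_moves(angular=[[0, 0, 0], [0, 0, 0], [0, 0, 0], [0, 0, 0]], travel=[[0, 0, -0.01], [0, 0, -0.01], [0, 0, -0.005], [0, 0, 0]], jaw=[0, 0, 0, 0])

```text
time: 6.95
tool_pos: [545.8, 349.8, 44.7]
tcp_rot: [179.9, 0.3, -173.4]
ft_force: [1.1, -3.6, 14.5]
finger_gap: -0.1
grip_force: 7.1
```

apply_moves(angular=[[0, 0, 0]], travel=[[-0.01, -0.001, 0]], jaw=[0])

```text
time: 7.08
tool_pos: [545.7, 349.8, 44.7]
tcp_rot: [179.9, 0.3, -173.4]
ft_force: [3.4, -2.6, 10.7]
finger_gap: 0.2
grip_force: 5.9
```

```bash
python3 - <<'E'
from h import *
import pickle
st=r.sense();s=save('wrist','w3.png')
s0=cv2.imread('pics/w2.png')
x=np.hstack([cv2.resize(i[170:290,170:330],(400,300),interpolation=3) for i in (s0,s['color'][:,:,::-1])])
cv2.imwrite('pics/w3b.png',x);print(st['tool_pos'],st['ft_force'])
E
```

```text
[545.7403419  349.77151918  44.70242642] [ 3.41350942 -2.60633624 10.6945981 ]
```

View pics/w3b.png

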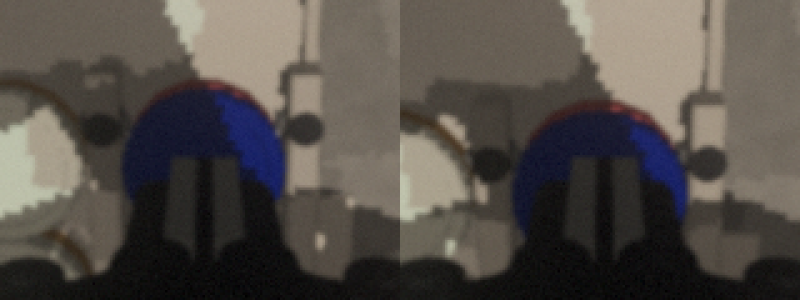

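```bash
cat >> h.py <<'E'
def front(st,s):
    # lid centre from the visible blue front contour
    m=cv2.inRange(cv2.cvtColor(s['color'],cv2.COLOR_RGB2HSV),(110,150,30),(130,255,255));m[:150]=0
    n,l,t,c=cv2.connectedComponentsWithStats(m);i=1+np.argmax(t[1:,4]);ys,xs=np.nonzero(l==i)
    cx=int((xs.min()+xs.max())/2)
    return [wray(st,s,u,ys[abs(xs-u)<1].min()-.5,19.8).round(1)[:2] for u in(cx-15,cx,cx+15)],xs.min(),xs.max()
E
python3 - <<'E'
from h import *
import pickle
st,s=pickle.load(open('w2.pkl','rb'));print(front(st,s))
st=r.sense();s=r.snapshot('wrist');print(front(st,s),st['ft_force'],st['tool_pos'],st['time'])
E
```

```text
Traceback (most recent call last):
  File "h.py", line 18, in front
    return [wray(st,s,u,ys[abs(xs-u)<1].min()-.5,19.8).round(1)[:2] for u in(cx-15,cx,cx+15)],xs.min(),xs.max()
                        ~~~~~~~~~~~~~~~~~~~^^
ValueError: zero-size array to reduction operation minimum which has no identity
```

```bash
sed -i 's/(110,150,30),(130,255,255)/(105,110,25),(135,255,255)/; s/n,l,t,c=cv2.connectedComponentsWithStats(m);i=1+np.argmax(t\[1:,4\]);ys,xs=np.nonzero(l==i)/m[:,:205]=0;m[:,300:]=0;ys,xs=np.nonzero(m)/' h.py
python3 - <<'E'
from h import *
import pickle
st,s=pickle.load(open('w2.pkl','rb'));print(front(st,s))
st=r.sense();s=r.snapshot('wrist');print(front(st,s),st['ft_force'],st['tool_pos'],st['time'])
E
```

```text
([array([533.2, 339.5]), array([529.3, 347.5]), array([530.7, 356.2])], np.int64(220), np.int64(283))
([array([530.5, 340.3]), array([528.5, 347.9]), array([528.7, 355.8])], np.int64(216), np.int64(284)) [ 1.63770713 -3.26965267 12.35286398] [545.74416839 349.75879087  44.72718733] 7.125
```

apply_moves(angular=[[0, 0, 0], [0, 0, 0], [0, 0, 0]], travel=[[-0.015, -0.002, -0.005], [-0.015, -0.002, -0.005], [-0.015, -0.002, -0.004]], jaw=[0, 0, 0])

```text
time: 7.55
tool_pos: [545.1, 349.8, 44.7]
tcp_rot: [179.9, 0.5, -173.4]
ft_force: [5.8, -1.2, 12.5]
finger_gap: 0.2
grip_force: 5.9
```

```bash
cat > f.py <<'E'
from h import *
st=r.sense();s=r.snapshot('wrist');print(front(st,s),st['ft_force'],st['tool_pos'],st['time'])
E
python3 f.py
```

```text
([array([529.8, 340.4]), array([527.3, 348. ]), array([528. , 355.9])], np.int64(216), np.int64(284)) [ 5.78703803 -1.19237688 12.50002908] [545.05077948 349.82874653  44.7064213 ] 7.55
```

apply_moves(angular=[[0, 0, 0], [0, 0, 0], [0, 0, 0], [0, 0, 0]], travel=[[-0.02, -0.0024, -0.003], [-0.02, -0.0024, -0.003], [-0.02, -0.0024, -0.003], [-0.02, -0.0024, -0.003]], jaw=[0, 0, 0, 0])

```text
time: 8.1
tool_pos: [542.2, 349.8, 44.7]
tcp_rot: [179.9, 0.5, -173.4]
ft_force: [5.4, -0.3, 14.3]
finger_gap: -0.1
grip_force: 6.9
```

```bash
python3 f.py
```

```text
([array([526.9, 340.4]), array([525. , 348.1]), array([524.6, 355.9])], np.int64(216), np.int64(284)) [ 5.357336   -0.31825961 14.26413763] [542.1663227  349.83434582  44.71103145] 8.1
```

apply_moves(angular=[[0, 0, 0], [0, 0, 0], [0, 0, 0], [0, 0, 0], [0, 0, 0]], travel=[[-0.02, -0.0024, 0], [-0.02, -0.0024, 0], [-0.02, -0.0024, 0], [-0.02, -0.0024, 0], [-0.02, -0.0024, 0]], jaw=[0, 0, 0, 0, 0])

```text
time: 8.78
tool_pos: [537.9, 349.4, 44.7]
tcp_rot: [179.9, 0.5, -173.4]
ft_force: [3.6, -2.6, 14.2]
finger_gap: 0.1
grip_force: 7.2
```

```bash
python3 f.py
```

```text
([array([522.1, 339.9]), array([520.7, 347.6]), array([520.4, 355.4])], np.int64(215), np.int64(285)) [ 3.55915161 -2.58784807 14.21281923] [537.91110058 349.36434085  44.70514093] 8.775
```

apply_moves(angular=[[0, 0, 0], [0, 0, 0], [0, 0, 0], [0, 0, 0], [0, 0, 0], [0, 0, 0], [0, 0, 0], [0, 0, 0]], travel=[[-0.025, -0.003, 0.004], [-0.025, -0.003, 0], [-0.025, -0.003, 0], [-0.025, -0.003, 0], [-0.025, -0.003, 0], [-0.025, -0.003, 0], [-0.025, -0.003, 0], [-0.025, -0.003, 0]], jaw=[0, 0, 0, 0, 0, 0, 0, 0])

```text
time: 9.82
tool_pos: [529.6, 348.2, 44.7]
tcp_rot: [179.9, 0.5, -173.4]
ft_force: [2.6, -2.6, 15.3]
finger_gap: 0.1
grip_force: 7.4
```

```bash
python3 f.py
```

```text
([array([514.4, 338.8]), array([512.4, 346.4]), array([512.6, 354.3])], np.int64(216), np.int64(284)) [ 2.58382866 -2.5975463  15.33870522] [529.64583139 348.18891638  44.68928988] 9.825
```

apply_moves(angular=[[0, 0, 0], [0, 0, 0], [0, 0, 0], [0, 0, 0], [0, 0, 0], [0, 0, 0], [0, 0, 0], [0, 0, 0], [0, 0, 0], [0, 0, 0]], travel=[[-0.025, -0.003, 0.006], [-0.03, -0.004, 0.006], [-0.03, -0.004, 0], [-0.03, -0.004, 0.002], [-0.03, -0.004, 0], [-0.03, -0.004, 0.002], [-0.03, -0.004, 0], [-0.03, -0.004, 0.002], [-0.03, -0.004, 0], [-0.03, -0.004, 0]], jaw=[0, 0, 0, 0, 0, 0, 0, 0, 0, 0])

```text
time: 11.12
tool_pos: [517.1, 347.0, 44.7]
tcp_rot: [179.9, 0.4, -173.4]
ft_force: [2.3, 0.4, 11.4]
finger_gap: 0.1
grip_force: 5.9
```

```bash
python3 f.py
```

```text
([array([501.9, 337.5]), array([500.4, 345.2]), array([499.5, 353. ])], np.int64(216), np.int64(284)) [ 2.34489224  0.43600598 11.35289723] [517.13385857 346.96753757  44.69949088] 11.125
```

apply_moves(angular=[[0, 0, 0], [0, 0, 0], [0, 0, 0], [0, 0, 0], [0, 0, 0], [0, 0, 0], [0, 0, 0], [0, 0, 0]], travel=[[-0.03, -0.004, 0], [-0.03, -0.004, 0], [-0.03, -0.004, 0], [-0.03, -0.004, 0], [-0.03, -0.004, 0], [-0.03, -0.004, 0], [-0.03, -0.004, 0], [-0.03, -0.004, 0]], jaw=[0, 0, 0, 0, 0, 0, 0, 0])

```text
time: 12.18
tool_pos: [507.5, 345.7, 44.7]
tcp_rot: [179.9, 0.4, -173.4]
ft_force: [2.8, 0.4, 12.1]
finger_gap: 0.3
grip_force: 6.0
```

apply_moves(angular=[[0, 0, 0], [0, 0, 0], [0, 0, 0], [0, 0, 0], [0, 0, 0], [0, 0, 0], [0, 0, 0], [0, 0, 0], [0, 0, 0]], travel=[[-0.03, -0.004, 0.001], [-0.03, -0.004, 0], [-0.03, -0.004, 0], [-0.03, -0.004, 0], [-0.03, -0.004, 0], [-0.03, -0.004, 0], [-0.03, -0.004, 0], [-0.03, -0.004, 0], [-0.03, -0.004, 0]], jaw=[0, 0, 0, 0, 0, 0, 0, 0, 0])

```text
time: 13.3
tool_pos: [496.8, 344.3, 44.7]
tcp_rot: [179.9, 0.4, -173.4]
ft_force: [2.0, 0.7, 11.5]
finger_gap: 0.0
grip_force: 6.0
```

```bash
python3 f.py
```

```text
([array([482. , 334.9]), array([478.4, 342.4]), array([479.7, 350.4])], np.int64(216), np.int64(284)) [ 1.98308217  0.66212332 11.4925985 ] [496.75675721 344.30422361  44.68895401] 13.3
```

apply_moves(angular=[[0, 0, 0], [0, 0, 0], [0, 0, 0], [0, 0, 0], [0, 0, 0], [0, 0, 0], [0, 0, 0], [0, 0, 0]], travel=[[0, 0, 0.03], [0, 0, 0.06], [0, 0, 0.4], [0.5, 0, 0.8], [0.5, 0, 0.8], [0, 0, 0.2], [0, 0, 0], [0, 0, 0]], jaw=[0, 0, 0, 0.6, 0.6, 0.6, 0.6, 0.6])

```text
time: 14.35
tool_pos: [532.1, 342.4, 131.2]
tcp_rot: [-179.9, -0.2, -173.4]
ft_force: [-0.8, -0.1, 0.0]
finger_gap: 51.2
grip_force: 0.0
```

```bash
python3 - <<'E'
from h import *
import pickle
st=r.sense();s=save('wrist','w4.png');pickle.dump((st,s),open('w4.pkl','wb'))
print(st['time'],st['tool_pos'],st['tcp_rot'],st['finger_gap'],st['ft_force'])
cv2.imwrite('pics/w4b.png',cv2.resize(s['color'][:,:,::-1],(800,600),interpolation=3))
m=cv2.inRange(cv2.cvtColor(s['color'],cv2.COLOR_RGB2HSV),(105,110,25),(135,255,255));n,l,t,c=cv2.connectedComponentsWithStats(m)
for i in range(1,n):
  if t[i,4]>200:
    print(t[i],c[i],wray(st,s,*c[i],19.8))
    k=max(cv2.findContours((l==i).astype(np.uint8),0,1)[0],key=len)[:,0]
    p=np.array([wray(st,s,*q,19.8)[:2] for q in k]);print(cv2.minEnclosingCircle(p.astype(np.float32)))
a=r.snapshot('scene');m=cv2.inRange(cv2.cvtColor(a['color'],cv2.COLOR_RGB2HSV),(110,150,60),(130,255,255));n,l,t,c=cv2.connectedComponentsWithStats(m)
for i in range(1,n):
  if t[i,4]>60:print('scene',t[i],c[i],ray(a,*c[i],18.5))
E
```

```text
14.35 [532.11968952 342.4101846  131.15702477] [-1.79934615e+02 -1.76156481e-01 -1.73397867e+02] 51.17905282478796 [-0.81983432 -0.14127997  0.02264879]
[ 234  136   47   46 1669] [256.93529059 158.58657879] [496.18240276 343.52849334  19.8       ]
((496.62896728515625, 343.4534912109375), 18.405532836914062)
scene [206 203  17  13 167] [213.67065868 208.75449102] [494.49476873 340.48538661  18.5       ]
```

View pics/w4b.png

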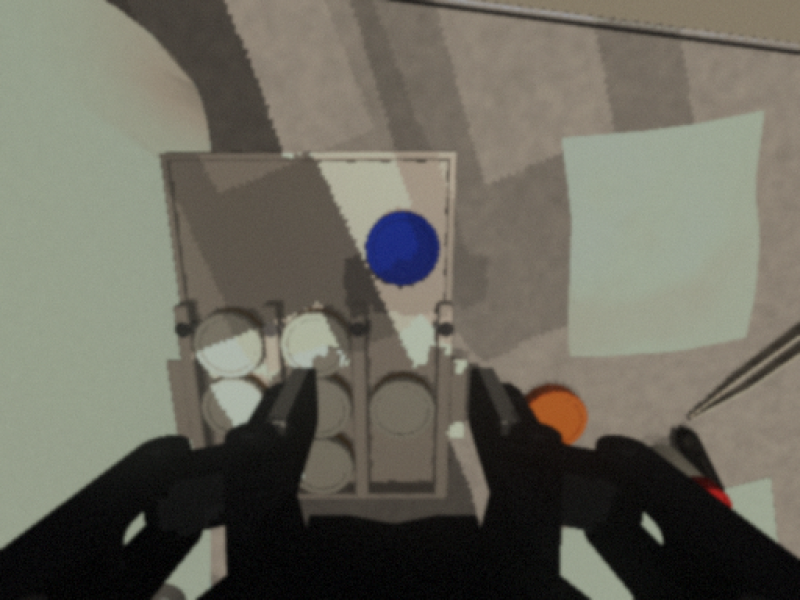

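The blue dish lies flat and free on the landing at (402,248), and the other dishes are in place. I'll measure the recess from the same relative viewpoint so that any camera bias cancels.

apply_moves(angular=[[0, 0, 0], [0, 0, 0], [0, 0, 0], [0, 0, 0], [0, 0, 0], [0, 0, 0], [0, 0, 0], [0, 0, 0], [0, 0, 0], [0, 0, 0], [0, 0, 0]], travel=[[0.05, -0.5, 0], [0.05, -0.9, 0], [0.05, -0.9, 0], [0.05, -0.9, 0], [0.05, -0.9, 0], [0.05, -0.9, 0], [0.05, -0.9, 0], [0.05, -0.8, 0], [0, -0.45, 0], [0, 0, 0], [0, 0, 0]], jaw=[0.6, 0.6, 0.6, 0.6, 0.6, 0.6, 0.6, 0.6, 0.6, 0.6, 0.6])

```text
time: 15.82
tool_pos: [549.6, 57.5, 133.0]
tcp_rot: [180.0, -0.0, -173.4]
ft_force: [-1.3, -0.8, -1.1]
finger_gap: 51.3
grip_force: 0.0
```

```bash
python3 - <<'E'
from h import *
import pickle
st=r.sense();s=save('wrist','w5.png');pickle.dump((st,s),open('w5.pkl','wb'))
print(st['time'],st['tool_pos'],st['tcp_rot'],st['finger_gap'],st['ft_force'])
g=cv2.convertScaleAbs(s['color'][:,:,::-1],alpha=2.2,beta=0)[100:300,150:350]
cv2.imwrite('pics/w5b.png',cv2.resize(g,(600,600),interpolation=3))
E
```

```text
15.825 [549.60174878  57.45399189 132.99022857] [ 1.79975892e+02 -8.57406273e-03 -1.73409183e+02] 51.31004053750503 [-1.3197915  -0.81418006 -1.1140656 ]
```

View pics/w5b.png

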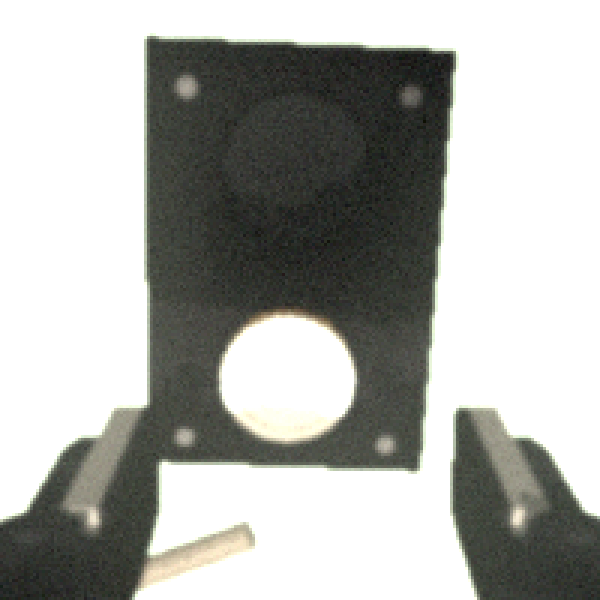

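Carrier screws are at (187,86), (411,96), (386,444) and (184,437) in the 3x crop. The recess floor disc is at about (295,150) and the control lid at (288,377).

```bash
python3 - <<'E'
from h import *
import pickle
st,s=pickle.load(open('w5.pkl','rb'))
P=lambda u,v,z:wray(st,s,150+u/3-.33,100+v/3-.33,z)
q=[P(u,v,12) for u,v in [(187,86),(411,96),(386,444),(184,437)]]
print(np.round(q,1));c=np.mean(q,0);d=(q[2]+q[3]-q[0]-q[1])/2;d/=np.linalg.norm(d);e=(q[1]+q[2]-q[0]-q[3])/2
print('centre',c,'yaw',np.degrees(np.arctan2(d[1],d[0])),np.degrees(np.arctan2(-e[0],e[1])),'rec',c-30*d)
k=[P(u,v,12) for u,v in [(148,38),(455,52)]];print('front corners',np.round(k,1),'rec from',np.mean(k,0)+34*d)
print('ctrl',P(288,377,18),'-60:',P(288,377,18)-60*d)
for p in [(225,150),(365,150),(295,93),(295,206)]:print(P(*p,6).round(1),P(*p,12).round(1))
# brighter-disc segmentation
g=cv2.GaussianBlur(cv2.cvtColor(s['color'],cv2.COLOR_RGB2GRAY),(5,5),0).astype(int)
print(g[150,210:285:3]);print(g[120:180:3,248])
E
```

```text
[[495.4  20.5  12. ]
 [491.1  80.3  12. ]
 [592.9  87.9  12. ]
 [597.5  27.5  12. ]]
centre [544.23028017  54.05103068  12.        ] yaw 4.084103725756048 4.192736142879157 rec [514.30646274  51.9144094   12.        ]
front corners [[484.3   9.4  12. ]
 [478.6  90.1  12. ]] rec from [515.34568722  52.20473924  12.        ]
ctrl [572.49960669  56.17437431  18.        ] -60: [512.65197183  51.90113175  18.        ]
[511.9  31.7   6. ] [511.1  32.1  12. ]
[507.4  70.5   6. ] [506.8  70.   12. ]
[494.2  49.3   6. ] [493.9  49.4  12. ]
[525.4  52.8   6. ] [524.3  52.7  12. ]
[28 27 25 25 23 24 26 25 26 25 24 24 24 24 23 22 24 22 23 23 22 16 16 18
 18]
[18 20 20 20 24 25 25 24 24 24 25 23 22 22 22 22 21 17 17 19]
```

apply_moves(angular=[[0, 0, 0], [0, 0, 0], [0, 0, 0], [0, 0, 0], [0, 0, 0], [0, 0, 0], [0, 0, 0], [0, 0, 0], [0, 0, 0], [0, 0, 0], [0, 0, 0]], travel=[[-0.15, 0.5, 0], [-0.15, 0.9, 0], [-0.15, 0.9, 0], [-0.15, 0.9, 0], [-0.15, 0.9, 0], [-0.15, 0.9, 0], [-0.15, 0.9, -0.2], [-0.15, 0.8, -0.4], [-0.12, 0.45, -0.5], [0, 0, -0.3], [0, 0, 0]], jaw=[0.6, 0.6, 0.6, 0.6, 0.6, 0.6, 0.6, 0.6, 0.6, 0.6, 0.6])

```text
time: 17.25
tool_pos: [495.6, 342.7, 75.8]
tcp_rot: [-179.9, -0.1, -173.4]
ft_force: [-0.1, -0.4, -0.5]
finger_gap: 51.3
grip_force: 0.0
```

apply_moves(angular=[[0, 0, 0], [0, 0, 0], [0, 0, 0], [0, 0, 0], [0, 0, 0], [0, 0, 0], [0, 0, 0], [0, 0, 0]], travel=[[0.022, 0.02, -0.3], [0, 0, -0.3], [0, 0, -0.2], [0, 0, -0.1], [0, 0, -0.05], [0, 0, -0.03], [0, 0, -0.02], [0, 0, 0]], jaw=[0.6, 0.6, 0.6, 0.6, 0.6, 0.6, 0.6, 0.6])

```text
time: 18.25
tool_pos: [497.9, 343.8, 37.3]
tcp_rot: [180.0, 0.0, -173.4]
ft_force: [-0.2, 0.5, -0.1]
finger_gap: 51.4
grip_force: 0.0
```

```bash
python3 - <<'E'
from h import *
st=r.sense();s=save('wrist','w6.png');print(st['tool_pos'],st['ft_force'],st['time'])
m=cv2.inRange(cv2.cvtColor(s['color'],cv2.COLOR_RGB2HSV),(105,110,25),(135,255,255));ys,xs=np.nonzero(m[200:330,200:300]);print(xs.min()+200,xs.max()+200,ys.min()+200)
g=cv2.convertScaleAbs(s['color'][:,:,::-1],alpha=1.7)[180:300,150:350];cv2.imwrite('pics/w6b.png',cv2.resize(g,(800,480),interpolation=3))
E
```

```text
[497.94968078 343.75035031  37.25823428] [-0.22253083  0.46007747 -0.05217411] 18.25
214 286 215
```

View pics/w6b.png

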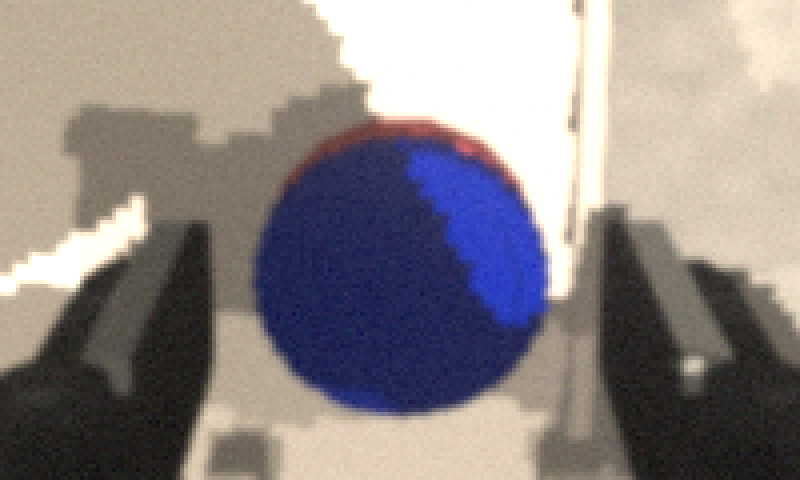

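The dish sits level between the pads: lid at columns 255–548, pad inner faces at 213 and 602, so it is about 0.7 mm off centre. Its underside is clear and it stands flat.

```bash
python3 - <<'E'
from h import *
st=r.sense();s=r.snapshot('wrist')
P=lambda u,v:wray(st,s,150+u/4-.37,180+v/4-.37,19.8).round(2)
a,b,c,d=P(401,137),P(401,412),P(255,275),P(548,275)
print(a,b,c,d,(a+b)/2,(c+d)/2,st['tool_pos'])
E
```

```text
[476.   341.34  19.8 ] [514.16 345.66  19.8 ] [496.57 324.97  19.8 ] [492.34 362.02  19.8 ] [495.08 343.5   19.8 ] [494.455 343.495  19.8  ] [497.94233963 343.74835165  37.26669278]
```

apply_moves(angular=[[0, 0, 0], [0, 0, 0], [0, 0, 0], [0, 0, 0], [0, 0, 0], [0, 0, 0], [0, 0, 0], [0, 0, 0]], travel=[[0, 0, 0.3], [0, 0, 0.6], [0.3, 0, 0.7], [0.4, 0, 0.6], [0.15, 0, 0.2], [0, 0, 0], [0, 0, 0], [0, 0, 0]], jaw=[0.6, 0.6, 0.6, 0.6, 0.6, 0.6, 0.6, 0.6])

```text
time: 19.35
tool_pos: [530.7, 343.4, 131.6]
tcp_rot: [-179.9, -0.1, -173.4]
ft_force: [0.7, 0.6, -0.1]
finger_gap: 51.1
grip_force: 0.0
```

```bash
cat > g.py <<'E'
from h import *
import pickle
def lid(st,s):
    m=cv2.inRange(cv2.cvtColor(s['color'],cv2.COLOR_RGB2HSV),(105,110,25),(135,255,255));n,l,t,c=cv2.connectedComponentsWithStats(m);i=1+np.argmax(t[1:,4])
    k=max(cv2.findContours((l==i).astype(np.uint8),0,1)[0],key=len)
    return st['tool_pos'].round(2),t[i],wray(st,s,*c[i],19.8).round(2),wray(st,s,*cv2.fitEllipse(k)[0],19.8).round(2)
st=r.sense();s=r.snapshot('wrist');print(lid(st,s),st['qd'].round(2),st['time'])
E
python3 - <<'E'
from g import *
st,s=pickle.load(open('w4.pkl','rb'));print(lid(st,s),st['qd'].round(2))
st,s=pickle.load(open('w5.pkl','rb'));print(st['qd'].round(2))
g=cv2.cvtColor(s['color'],cv2.COLOR_RGB2GRAY)
# control lid and screws
for th,lo,hi in((60,1000,3000),(45,15,80)):
  n,l,t,c=cv2.connectedComponentsWithStats((g>th).astype(np.uint8))
  for i in range(1,n):
    if lo<t[i,4]<hi and 190<c[i][0]<300 and 100<c[i][1]<260:print(t[i],c[i].round(1),wray(st,s,*c[i],18 if hi>100 else 12).round(2))
E
```

```text
(array([530.74, 343.35, 131.64]), array([ 233,  137,   46,   47, 1661], dtype=int32), array([496.09, 343.55,  19.8 ]), array([496.08, 343.55,  19.8 ])) [ 0.06 -0.05 -0.51 -0.01  0.1   0.01] 19.35
(array([532.12, 342.41, 131.16]), array([ 234,  136,   47,   46, 1669], dtype=int32), array([496.18, 343.53,  19.8 ]), array([496.17, 343.53,  19.8 ])) [ 0.16  0.31  0.08 -0.02  0.14  0.02]
[ 0.76  0.31 -0.31 -0.14 -0.13 -0.07]
[ 223  204   46   44 1591] [245.4 225.6] [572.74  55.94  18.  ]
[208 125   8   8  46] [211.7 128.5] [495.51  20.31  12.  ]
[208 242   7   7  42] [211.1 245.2] [597.34  27.58  12.  ]
[275 245   7   7  41] [278.1 248. ] [593.23  87.7   12.  ]
```

apply_moves(angular=[[0, 0, 0], [0, 0, 0], [0, 0, 0], [0, 0, 0], [0, 0, 0], [0, 0, 0], [0, 0, 0], [0, 0, 0], [0, 0, 0], [0, 0, 0]], travel=[[-0.4, 0, 0], [-0.4, 0, -0.4], [-0.065, -0.007, -0.6], [0, 0, -0.6], [0, 0, -0.4], [0, 0, -0.2], [0, 0, -0.12], [0, 0, -0.04], [0, 0, 0], [0, 0, 0]], jaw=[0.6, 0.6, 0.6, 0.6, 0.6, 0.6, 0.6, 0.6, 0.6, 0.6])

```text
time: 20.65
tool_pos: [497.7, 343.6, 39.3]
tcp_rot: [180.0, 0.1, -173.4]
ft_force: [0.2, 0.2, -0.2]
finger_gap: 51.4
grip_force: 0.0
```

apply_moves(angular=[[0, 0, 0], [0, 0, 0], [0, 0, 0], [0, 0, 0]], travel=[[-0.02, -0.012, -0.03], [-0.02, 0, -0.03], [0, 0, -0.028], [0, 0, 0]], jaw=[0.6, 0.6, 0.6, 0.6], force=20)

```text
time: 21.15
tool_pos: [495.5, 342.8, 35.0]
tcp_rot: [-180.0, -0.0, -173.4]
ft_force: [0.7, -0.5, 0.3]
finger_gap: 51.2
grip_force: 0.0
```

apply_moves(angular=[[0, 0, 0], [0, 0, 0], [0, 0, 0], [0, 0, 0], [0, 0, 0], [0, 0, 0], [0, 0, 0]], travel=[[0.012, 0.005, 0.015], [0, 0, 0], [0, 0, 0], [0, 0, 0], [0, 0, 0], [0, 0, 0], [0, 0, 0]], jaw=[0.55, 0.5, 0.47, 0.45, 0.4, 0.35, 0.3], force=20)

```text
time: 22.02
tool_pos: [496.3, 343.2, 36.0]
tcp_rot: [180.0, 0.0, -173.4]
ft_force: [-0.5, -0.5, 2.4]
finger_gap: 36.6
grip_force: 20.2
```

apply_moves(angular=[[0, 0, 0], [0, 0, 0], [0, 0, 0], [0, 0, 0], [0, 0, 0], [0, 0, 0]], travel=[[0, 0, 0.02], [0, 0, 0.04], [0, 0, 0.1], [0, 0, 0.3], [0, 0, 0.5], [0, 0, 0.3]], jaw=[0.3, 0.3, 0.3, 0.3, 0.3, 0.3])

```text
time: 22.78
tool_pos: [497.2, 343.7, 88.9]
tcp_rot: [179.9, 0.2, -173.4]
ft_force: [-0.1, 0.1, -0.2]
finger_gap: 36.6
grip_force: 20.1
```

```bash
cat > q.py <<'E'
from h import *
import pickle,sys
st=r.sense();s=save('wrist',sys.argv[1]+'.png');print(st['time'],st['tool_pos'].round(2),st['ft_force'].round(1),st['finger_gap'],st['tcp_rot'].round(2))
m=cv2.inRange(cv2.cvtColor(s['color'],cv2.COLOR_RGB2HSV),(105,110,25),(135,255,255));n,l,t,c=cv2.connectedComponentsWithStats(m);i=1+np.argmax(t[1:,4]);print(t[i],c[i])
E
python3 q.py w7
```

```text
22.775 [497.15 343.73  88.88] [-0.1  0.1 -0.2] 36.59783016744707 [ 1.7993e+02  1.6000e-01 -1.7342e+02]
[ 216  220   72   68 3808] [251.62657563 253.63392857]
```

apply_moves(angular=[[0, 0, 0], [0, 0, 0], [0, 0, 0], [0, 0, 0], [0, 0, 0], [0, 0, 0], [0, 0, 0], [0, 0, 0], [0, 0, 0], [0, 0, 0], [0, 0, 0], [0, 0, 0], [0, 0, 0], [0, 0, 0]], travel=[[0.03, -0.3, 0], [0.04, -0.6, 0], [0.04, -0.7, 0], [0.04, -0.8, 0], [0.04, -0.8, 0], [0.04, -0.8, 0], [0.04, -0.8, 0], [0.04, -0.8, 0], [0.04, -0.7, 0], [0.04, -0.6, 0], [0.04, -0.41, 0], [0, 0, 0], [0, 0, 0], [0, 0, 0]], jaw=[0.3, 0.3, 0.3, 0.3, 0.3, 0.3, 0.3, 0.3, 0.3, 0.3, 0.3, 0.3, 0.3, 0.3])

```text
time: 24.58
tool_pos: [513.2, 51.4, 86.0]
tcp_rot: [180.0, -0.0, -173.4]
ft_force: [0.0, 0.4, -0.7]
finger_gap: 36.8
grip_force: 20.1
```

```bash
python3 q.py w8
```

```text
24.575 [513.19  51.43  86.05] [ 0.   0.4 -0.7] 36.76833241843311 [ 1.7999e+02 -1.0000e-02 -1.7336e+02]
[ 214  219   75   69 4056] [251.22879684 253.0372288 ]
```

apply_moves(angular=[[0, 0, 0], [0, 0, 0], [0, 0, 0], [0, 0, 0], [0, 0, 0], [0, 0, 0], [0, 0, 0], [0, 0, 0]], travel=[[0.03, 0, -0.25], [0, 0, -0.3], [0, 0, -0.2], [0, 0, -0.1], [0, 0, -0.06], [0, 0, -0.04], [0, 0, 0], [0, 0, 0]], jaw=[0.3, 0.3, 0.3, 0.3, 0.3, 0.3, 0.3, 0.3])

```text
time: 25.62
tool_pos: [514.8, 50.7, 48.5]
tcp_rot: [-180.0, 0.0, -173.4]
ft_force: [-1.0, 0.5, -1.2]
finger_gap: 36.7
grip_force: 20.1
```

```bash
python3 q.py w9; python3 - <<'E'
from h import *
s=cv2.imread('pics/w9.png')
# screws visible?
st=r.sense();sn=r.snapshot('wrist');g=cv2.cvtColor(sn['color'],cv2.COLOR_RGB2GRAY)
n,l,t,c=cv2.connectedComponentsWithStats((g>45).astype(np.uint8))
for i in range(1,n):
  if 15<t[i,4]<300 and 120<c[i][1]<260 :print(t[i],c[i].round(1),wray(st,sn,*c[i],12).round(2))
E
```

```text
25.625 [514.76  50.7   48.45] [-1.   0.5 -1.2] 36.74811105278296 [-1.8000e+02  3.0000e-02 -1.7342e+02]
[ 214  219   74   71 4073] [251.10459121 253.80849497]
[194 197  11  10  80] [198.9 201.4] [495.39  20.1   12.  ]
[304 204   8   5  17] [308.  206.2] [491.26  80.58  12.  ]
```

```bash
python3 - <<'E'
from h import *
st=r.sense();s=r.snapshot('wrist');z=st['tool_pos'][2]-16.2
m=cv2.inRange(cv2.cvtColor(s['color'],cv2.COLOR_RGB2HSV),(105,110,25),(135,255,255));m[:200]=0;m[:,:205]=0;m[:,300:]=0;m=cv2.morphologyEx(m,cv2.MORPH_OPEN,np.ones((3,3)))
k=max(cv2.findContours(m,0,1)[0],key=len)[:,0];p=np.array([wray(st,s,*q,z)[:2] for q in k])
print(cv2.fitEllipse(p.astype(np.float32)),p.min(0),p.max(0),st['tool_pos'],st['time'])
f=p[p[:,0]<np.median(p[:,0])]
from scipy.optimize import least_squares
q=least_squares(lambda c:np.hypot(f[:,0]-c[0],f[:,1]-c[1])-c[2],[514,51,19],loss='soft_l1');print(q.x)
E
```

```text
((514.2505493164062, 51.343971252441406), (37.099952697753906, 38.666969299316406), 91.42877960205078) [494.85194976  32.5490572 ] [533.68580152  69.95752812] [514.72339708  50.70477835  48.41376476] 25.725
[513.24955168  51.28672177  18.2908275 ]
```

apply_moves(angular=[[0, 0, 0], [0, 0, 0], [0, 0, 0], [0, 0, 0], [0, 0, 0], [0, 0, 0]], travel=[[0, 0.014, -0.02], [0, 0, -0.03], [0, 0, -0.03], [0, 0, -0.03], [0, 0, -0.02], [0, 0, -0.01]], jaw=[0.3, 0.3, 0.3, 0.3, 0.3, 0.3])

```text
time: 26.52
tool_pos: [514.5, 51.3, 42.5]
tcp_rot: [180.0, -0.0, -173.4]
ft_force: [0.0, 0.1, 1.0]
finger_gap: 37.1
grip_force: 20.1
```

apply_moves(angular=[[0, 0, 0], [0, 0, 0], [0, 0, 0], [0, 0, 0], [0, 0, 0]], travel=[[0, 0, -0.013], [0, 0, -0.013], [0, 0, -0.013], [0, 0, -0.013], [0, 0, -0.013]], jaw=[0.3, 0.3, 0.3, 0.3, 0.3])

```text
time: 27.15
tool_pos: [514.5, 51.3, 39.9]
tcp_rot: [-180.0, 0.0, -173.4]
ft_force: [-0.2, -0.7, 0.4]
finger_gap: 36.8
grip_force: 20.1
```

No resistance at z 39.9, so it's entering the recess.

apply_moves(angular=[[0, 0, 0], [0, 0, 0], [0, 0, 0], [0, 0, 0], [0, 0, 0]], travel=[[0, 0, -0.013], [0, 0, -0.013], [0, 0, -0.013], [0, 0, -0.013], [0, 0, -0.006]], jaw=[0.3, 0.3, 0.3, 0.3, 0.3])

```text
time: 27.78
tool_pos: [514.5, 51.3, 37.6]
tcp_rot: [180.0, -0.0, -173.4]
ft_force: [1.6, -0.2, 0.4]
finger_gap: 36.7
grip_force: 20.1
```

apply_moves(angular=[[0, 0, 0], [0, 0, 0], [0, 0, 0]], travel=[[0, 0, -0.01], [0, 0, -0.01], [0, 0, 0]], jaw=[0.3, 0.3, 0.3])

```text
time: 28.15
tool_pos: [514.7, 51.3, 36.9]
tcp_rot: [-180.0, 0.0, -173.4]
ft_force: [-0.5, -0.9, -0.2]
finger_gap: 37.1
grip_force: 20.2
```

apply_moves(angular=[[0, 0, 0], [0, 0, 0], [0, 0, 0]], travel=[[0, 0, -0.01], [0, 0, -0.01], [0, 0, 0]], jaw=[0.3, 0.3, 0.3])

```text
time: 28.52
tool_pos: [515.2, 51.3, 36.9]
tcp_rot: [-180.0, 0.1, -173.4]
ft_force: [-1.6, -0.3, 6.6]
finger_gap: 36.8
grip_force: 20.6
```

Floor contact at z 36.9, where 37.0 was predicted, so the dish is seated. I'll release and lift away.

apply_moves(angular=[[0, 0, 0], [0, 0, 0], [0, 0, 0], [0, 0, 0], [0, 0, 0], [0, 0, 0], [0, 0, 0], [0, 0, 0]], travel=[[0, 0, 0.01], [0, 0, 0], [0, 0, 0], [0, 0, 0], [0, 0, 0], [0, 0, 0], [0, 0, 0], [0, 0, 0]], jaw=[0.3, 0.44, 0.46, 0.48, 0.52, 0.56, 0.6, 0.6])

```text
time: 29.52
tool_pos: [514.5, 51.3, 36.4]
tcp_rot: [-180.0, -0.0, -173.4]
ft_force: [-1.3, 0.1, 0.6]
finger_gap: 51.0
grip_force: 0.0
```

apply_moves(angular=[[0, 0, 0], [0, 0, 0], [0, 0, 0], [0, 0, 0], [0, 0, 0], [0, 0, 0], [0, 0, 0], [0, 0, 0], [0, 0, 0]], travel=[[0, 0, 0.05], [0, 0, 0.2], [0, 0, 0.5], [0.2, 0, 0.6], [0.4, 0, 0.6], [0.3, 0, 0.4], [0, 0, 0.1], [0, 0, 0], [0, 0, 0]], jaw=[0.6, 0.6, 0.6, 0.6, 0.6, 0.6, 0.6, 0.6, 0.6])

```text
time: 30.65
tool_pos: [549.4, 51.3, 133.4]
tcp_rot: [180.0, -0.1, -173.4]
ft_force: [-0.6, 0.3, -0.4]
finger_gap: 51.3
grip_force: 0.0
```

```bash
python3 - <<'E'
from h import *
st=r.sense();s=save('wrist','w10.png');print(st['time'],st['tool_pos'],st['finger_gap'])
m=cv2.inRange(cv2.cvtColor(s['color'],cv2.COLOR_RGB2HSV),(105,110,25),(135,255,255));n,l,t,c=cv2.connectedComponentsWithStats(m);i=1+np.argmax(t[1:,4])
k=max(cv2.findContours((l==i).astype(np.uint8),0,1)[0],key=len)[:,0];p=np.array([wray(st,s,*q,20.8)[:2] for q in k])
print(t[i],cv2.fitEllipse(p.astype(np.float32)))
g=cv2.cvtColor(s['color'],cv2.COLOR_RGB2GRAY);n,l,t,c=cv2.connectedComponentsWithStats((g>45).astype(np.uint8))
for i in range(1,n):
  if 15<t[i,4]<3000 and 190<c[i][0]<300 and 90<c[i][1]<260:print(t[i],wray(st,s,*c[i],18 if t[i,4]>500 else 12).round(2))
E
```

```text
30.65 [549.43789771  51.32485559 133.38028071] 51.33563328180058
[ 232  136   49   48 1825] ((515.0890502929688, 52.225433349609375), (37.6109733581543, 37.75644302368164), 53.3874626159668)
[216 126   8   8  45] [495.5   20.38  12.  ]
[ 229  204   48   46 1671] [572.73  55.83  18.  ]
[215 243   8   7  43] [597.44  27.8   12.  ]
[281 246   8   7  41] [593.21  87.48  12.  ]
```

```bash
python3 -c "
from bench import r
print(r.hand_in())"
```

```text
the job is handed in; nothing more can be done
None
```

The blue-lid dish is in the carrier's empty recess, set flat on its floor. The control dish has not moved, the other tray dishes looked in place after the slide, and the job was handed in at about 31 s of the 64 s allowed; no verdict came back.

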